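# Uncover the outboard's terminals

### The job

Press the orange snap tab all the way in, then push the black terminal cover along the bracket, away from its seat and over the pressed tab, until it is clear of the two guide rails and lies flat and still on the bracket plate, the brass terminals open to view. Only press and push: do not lift or tip the cover, do not push it off the plate, and leave the other parts on the bench where they are.

Things in the scene. Friction and masses are not known exactly. Their poses are not given: they have to be found in the camera images.
- bracket: grey terminal bracket, fixed to the bench: a plate 110 (x) x 250 (y) x 24 mm thick; origin at the centre of its underside, z up, +y is the way the cover comes off. Brass terminals, 14 mm high above the plate, stand under the cover (y -103 to -33 mm, |x| under 20). At the +y end a flange 30 mm high, inner face at y +117 mm, stops the cover.
- seat (a point): centre of the cover's seat, on the plate's top face (24 mm above the bench), at bracket y -65 mm. Two aluminium guide rails, 10 mm high, run beside it from bracket y -115 to -30 mm, at x +-36.5 to +-47.5 mm; their lips reach over the cover's side flanges. Low stops, 8 mm high, stand behind the cover at y -117.5 to -111.5 mm, x +-27 to +-39 mm.
- tab_top (a point): centre of the top face of the orange snap tab, 30 (bracket x) x 40 mm (bracket y), at bracket x 0, y +3 mm. It stands about 3 mm in front of the cover's front (+y) wall and blocks it. Out, its top is 12 mm above the plate (36 mm above the bench); fully in, 1 mm above the plate. It moves straight down.
- tab (a joint): how far the snap tab is pressed in, m: 0 out, 0.011 fully in. It takes about 4 N to move, has no return spring and stays where it is left; the cover passes over it once it is in by more than about 9 mm.
- cover: black plastic terminal cover, loose, 60 mm wide (76 over the flanges at its foot) x 90 long x 26 high, about 90 g, open below and at the rear (-y), slides on the plate with little force; origin at the centre of its underside, axes as the bracket's. A yellow push ridge, 50 mm wide (x), 6 thick, 10 high, stands on the rear edge of its top: 26 to 36 mm above the plate.
- push_face (a point): centre of the rear face of the cover's top edge and yellow ridge, to be pushed towards +y; 28 mm above the cover's underside (52 mm above the bench), 45 mm behind its centre. The face reaches from 23 to 36 mm above the underside. The cover is clear of the rails when this point passes bracket y -30 mm (80 mm of travel); it meets the end flange after about 137 mm.
- hub: loose bronze propeller hub with three stubs of blade roots, 80 mm across, 70 mm high; origin at the centre of its underside
- socket: loose red plastic spark plug socket, 26 mm across, 62 mm high, upright; origin at the centre of its underside
- plug_a: loose brass drain plug, 26 mm across, 23 mm high; origin at the centre of its underside
- plug_b: loose brass drain plug, 26 mm across, 23 mm high; origin at the centre of its underside
- impeller: loose black rubber impeller, 60 mm across, 22 mm high; origin at the centre of its underside
- gauge: loose chrome feeler gauge case, 26 x 105 (its y) x 12 mm; origin at the centre of its underside
Not all that is in view belongs to the job. What is meant by the cover is not purple, and is the larger of those in its own colour.

How it is judged:
By the outcome, as a careful person would: the job done as asked, in the order asked, and still so for the second after the job is handed in, with the robot touching nothing.
It also fails if it takes over 37 s, if anything falls off the work surface, if the arm or the gripper's body presses on something with over 40 N, if the wrist force passes 120 N, or if a joint passes its speed limit or range.

### The arm

A 6-joint arm with a two-finger parallel gripper is mounted at the origin on the work surface. World frame = base frame: x ahead of the robot, y to its left, z up, the work surface at z = 0. Lengths are in m, angles in rad, forces in N, time in s.
With the tool pointing down it reaches from about 0.325 to 1 m from the base axis. Payload 5.1 kg.
Tool frame: the origin (TCP) lies midway between the tips of the shut fingers; the grasp point (between the pads) lies 19 mm behind it; z points along the fingers, y is the line along which they close (so a half turn about z gives the same grasp; the last joint's range is limited). The gripper opens to 85 mm and grips with 20 to 120 N. Pads are 22 mm wide; open, the fingers measure 114 mm over their backs; the gripper's body (76 mm by 85 mm) begins 54 mm behind the grasp point. The pads swing forward as they close: fully open they stand 13 mm farther back than shut.
Start: joints at [1.208, 0.124, 1.65, -0, 1.367, -0.083], TCP at [0.18, 0.625, 0.231] pointing down, gripper open.
Joint ranges: [-2.61, 2.61], [-1.02, 2.33], [0.03, 2.71], [-1.35, 4.49], [0.32, 2.68], [-2.91, 2.91]. Speed limits (rad/s): [2.57, 2.57, 3.14, 3.14, 3.14, 3.14].

### API

Orientations are given as a unit quaternion [w, x, y, z].
In Python, from rig import r gives the robot as it stands.
- The arm moves only by the tool send_rows, never from a script. Its arguments are lists of equal length, an entry for each row: "gripper": the finger opening in mm, from 0 to 85.4; "translation": the shift along the tool's x, y, z in mm, a list of three; "yaw": the turn about the tool's z in degrees. In form: {"gripper": [gripper, ...], "translation": [[dx, dy, dz], ...], "yaw": [yaw, ...]}. A call has 1 to 5 rows; each row is the pose to reach, as a shift and turn from the pose commanded when the call began, along the tool's axes at that moment; what a row does not reach only later rows make up. A row lasts 1/10 s, in which the tool goes at most 50 mm and 8.59 degrees, less where a joint would pass 70% of its speed; a pose out of reach is approached as far as the arm can. A call with a gripper value outside its range is refused whole. The fingers move at their own pace and stop on an object; "newtons" is the grip in N (left out, the last holds). Time passes only in rows, so rows that repeat a pose let the fingers close. It gives the time, the measured TCP pose, the force, the opening and the grip force at its end, in the units of the state.
- r.state(): the state, without advancing time (a new reading comes with each control period).
- r.camera(name): name is "scene" or "top" or "wrist"; returns a dict with "frame" (384x512x3 uint8, red, green, blue), "z_map" (384x512 float32, m along the optical axis (not along the pixel's ray), 0 where there is no reading), "fx", "fy", "cx", "cy" (pixels), "R" (3x3) and "t" (3): a world point X has camera coordinates R X + t; the wrist camera has in their place "tool_from_camera" (4x4, takes a point from camera to tool coordinates, whose origin is the TCP and whose axes are the flange's). Camera axes: x right, y down, z forward; pixel columns grow to the right and rows downward; lengths in m; the calibration is good to about 2 mm. A picture is of the moment at which its call begins: read the wrist's pose just before it.
- r.close_job(): hands the job in; it is judged then, once.
Trained networks look in a picture, given as the dict that the camera call returned (one of the last four; its "shot" number tells which), for a name from the list of things; names that differ only in an ending like _2 or _b are one class to them, and where a whole thing is asked for, a point or a joint stands for the part that bears it (a point fixed in the world has none). Each returns a list of dicts, best first, with "p" (0 to 1); they miss things now and then, are a little off and sometimes report something else, mostly with a low value. They report only what shows in the picture. A call takes as long as a camera call. They do not tell look-alikes from the thing itself.
- r.search_frame(picture, label): "point" ([x, y, z] in m, in world coordinates, good to about 4 mm: the middle of the surface that is visible of it).
- r.regions_of(picture, label): "region" (384x512 bool, what is visible of it).
The state is a dict: "time": time; "joints": joint angles; "dq": joint speeds; "tau": joint torques, N m; "ee_pos": TCP position; "tool_rot": TCP orientation; "wrist_force": force on the tool from outside, world axes, zero at the start; "wrist_torque": the same for the moment, N m; "gripper_width": opening from 0.0 (shut) to 1.0 (fully open); "grip_force": force on a finger pad.
Only numpy, scipy, OpenCV 4.12 (cv2) and the standard library are available. Lean on these libraries where they do the work, as an engineer would, in place of code of your own. Each camera call takes 0.05 s, during which the arm holds its last target. There are 200 camera calls.

## Working session

There is one attempt and no reset: what is moved stays moved. The work goes in short steps, Python scripts to look and compute and a tool call to move; the robot and the scene stay as the last step left them, time stands still between calls to the robot, and variables do not carry over. Pictures are saved under pics/ and viewed, at most 10 in all, crops included, and the job is handed in when it is done.

Besides the shell and the picture viewer there is one more tool, called by a JSON object that holds its "fn" and its "kwargs". send_rows: Moves the arm, as the interface text tells. Its arguments: {"type":"object","properties":{"gripper":{"type":"array","items":{"type":"number"}},"translation":{"type":"array","items":{"type":"array","items":{"type":"number"}}},"yaw":{"type":"array","items":{"type":"number"}},"newtons":{"type":"number"}},"required":["gripper","translation","yaw"]}

```bash
mkdir -p pics; cat > h.py <<'E'
import numpy as np, cv2
from rig import r
def world(c,u,v,z=None):
    d=c["z_map"][v,u] if z is None else z
    p=np.array([(u-c["cx"])/c["fx"]*d,(v-c["cy"])/c["fy"]*d,d])
    return c["R"].T@(p-c["t"])
def save(c,n): cv2.imwrite("pics/"+n,c["frame"][:,:,::-1])
E
python3 - <<'E'
from h import *
a=r.camera("top");b=r.camera("scene")
cv2.imwrite("pics/a.png",cv2.resize(np.hstack([a["frame"],b["frame"]])[:,:,::-1],(800,300)))
save(a,"top.png")
for n,c in(("top",a),("scene",b)):
  for l in["cover","tab_top","push_face","seat","bracket"]:
    for d in r.search_frame(c,l)[:3]: 
      X=c["R"]@np.array(d["point"])+c["t"]; print(n,l,np.round(d["point"],3),round(d["p"],2),np.round([X[0]/X[2]*c["fx"]+c["cx"],X[1]/X[2]*c["fy"]+c["cy"]]))
s=r.state();print(s["time"],s["ee_pos"],s["tool_rot"])
E
```

```text
top cover [ 0.585 -0.123  0.051] 0.82 [304. 198.]
top cover [ 0.54  -0.273  0.02 ] 0.73 [358. 218.]
top cover [ 0.672 -0.293  0.025] 0.58 [365. 169.]
top tab_top [ 0.571 -0.061  0.038] 0.54 [279. 204.]
top push_face [ 0.67  -0.3    0.023] 0.72 [367. 171.]
top push_face [ 0.584 -0.127  0.053] 0.64 [305. 198.]
top seat [ 0.564 -0.034  0.025] 0.9 [269. 207.]
top seat [0.497 0.142 0.068] 0.64 [201. 229.]
top bracket [ 0.559 -0.034  0.02 ] 0.67 [269. 209.]
scene cover [ 0.592 -0.123  0.049] 0.98 [207. 151.]
scene cover [ 0.551 -0.275  0.019] 0.82 [186. 115.]
scene cover [ 0.677 -0.294  0.025] 0.7 [139. 133.]
scene tab_top [ 0.578 -0.058  0.035] 0.78 [229. 168.]
scene push_face [ 0.676 -0.292  0.026] 0.62 [140. 133.]
scene push_face [ 0.551 -0.273  0.017] 0.59 [186. 116.]
scene push_face [ 0.594 -0.121  0.053] 0.56 [206. 151.]
scene seat [ 0.579 -0.022  0.021] 0.66 [238. 181.]
scene bracket [ 0.5   -0.144  0.014] 0.36 [233. 136.]
0.6 [0.17952496 0.62472474 0.23138582] [1.36638579e-05 1.39431123e-01 9.90231771e-01 4.01406894e-05]
```

View pics/top.png

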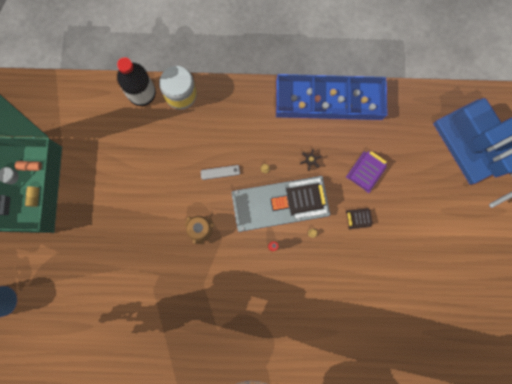

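View pics/a.png

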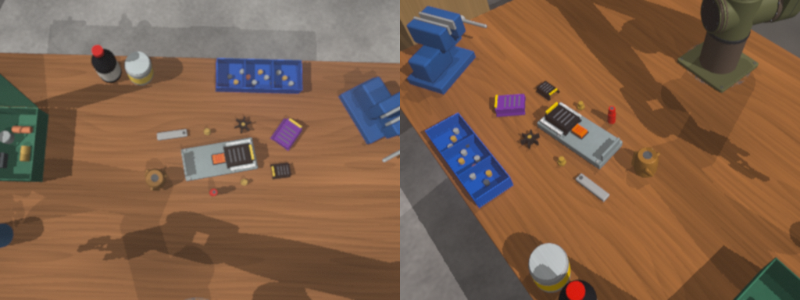

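```bash
python3 - <<'E'
from h import *
for n in("top","scene"):
  c=r.camera(n)
  vv,uu=np.mgrid[0:384,0:512]; d=c["z_map"]
  P=np.stack([(uu-c["cx"])/c["fx"]*d,(vv-c["cy"])/c["fy"]*d,d],-1)
  W=(P-c["t"])@c["R"]
  m=((W[...,2]>.017)&(W[...,2]<.075)&(d>0)).astype(np.uint8)
  k,lab=cv2.connectedComponents(m,connectivity=4)
  q=c["R"]@np.array([.585,-.115,.05])+c["t"]; u,v=int(q[0]/q[2]*c["fx"]+c["cx"]),int(q[1]/q[2]*c["fy"]+c["cy"])
  M=(lab==lab[v,u]); w=W[M]
  print(n,M.sum(),cv2.minAreaRect((w[:,:2]*1000).astype(np.float32)))
  f=c["frame"].astype(int); R,G,B=f[...,0],f[...,1],f[...,2]
  for nm,k in(("orange",(R>180)&(G>60)&(G<130)&(B<90)),("yellow",(R>170)&(G>140)&(B<100)),("black",(f.max(-1)<70))):
    k=M&k
    if k.sum(): print(nm,k.sum(),np.round(np.median(W[k],0),4),cv2.minAreaRect((W[k][:,:2]*1000).astype(np.float32)))
  pl=M&(abs(W[...,2]-.024)<.004); print("plate z",np.median(W[pl][:,2]))
  for l in["hub","socket","plug_a","impeller","gauge"]:
    for e in r.search_frame(c,l)[:2]: print(l,np.round(e["point"],3),round(e["p"],2))
  if n=="top":cv2.imwrite("pics/c1.png",cv2.resize(c["frame"][140:260,190:390,::-1],(800,480),interpolation=cv2.INTER_CUBIC))
E
```

```text
top 3782 ((575.6616821289062, -63.47956848144531), (110.7882080078125, 250.2402801513672), 11.124228477478027)
orange 151 [ 0.575 -0.06   0.037] ((574.8768310546875, -60.712738037109375), (27.949871063232422, 38.002479553222656), 9.105015754699707)
yellow 51 [ 0.5984 -0.1691  0.0597] ((597.5885009765625, -171.5665283203125), (49.75277328491211, 14.72391414642334), 7.989400863647461)
black 364 [ 0.582  -0.1296  0.0506] ((586.3698120117188, -125.10768127441406), (61.44027328491211, 84.2535400390625), 13.175487518310547)
plate z 0.024835691136857678
hub [0.499 0.141 0.066] 0.95
hub [ 0.559 -0.032  0.021] 0.54
socket [ 0.458 -0.04   0.058] 0.46
plug_a [ 0.667 -0.019  0.01 ] 0.45
plug_a [ 0.495 -0.148  0.013] 0.38
impeller [ 0.697 -0.146  0.021] 0.69
gauge [0.657 0.1   0.012] 0.71
scene 4130 ((575.0726318359375, -62.818450927734375), (112.03577423095703, 251.27626037597656), 11.188262939453125)
orange 166 [ 0.5731 -0.059   0.0359] ((573.03125, -60.059383392333984), (29.10995864868164, 40.94377517700195), 11.486944198608398)
yellow 60 [ 0.5943 -0.1671  0.0598] ((594.5537719726562, -167.79931640625), (47.615779876708984, 8.741026878356934), 12.998278617858887)
black 651 [ 0.5982 -0.1161  0.0495] ((590.869873046875, -126.14506530761719), (65.20267486572266, 92.03094482421875), 11.799179077148438)
plate z 0.02430908462690115
hub [0.512 0.16  0.063] 0.65
socket [ 0.468 -0.036  0.036] 0.66
socket [ 0.578 -0.059  0.034] 0.31
plug_a [ 0.5   -0.146  0.013] 0.61
plug_a [ 0.67  -0.02   0.007] 0.49
impeller [ 0.7   -0.142  0.013] 0.75
gauge [0.661 0.102 0.013] 0.57
```

View pics/c1.png

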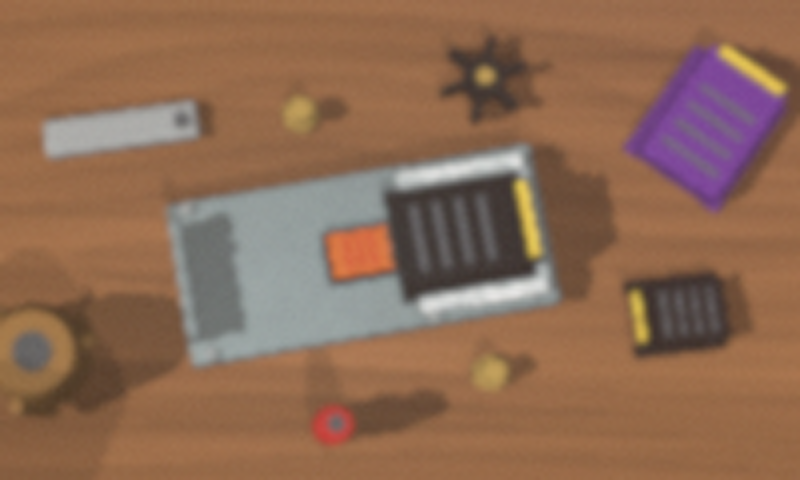

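Candidates in the top view are the black cover on the bracket at (305,198), a small black cover at (358,218) and a purple one at (367,171). The crop confirms the first: it is the larger black one, between the rails behind the orange tab, with the yellow ridge at its rear. Bracket centre is about (0.5754, -0.0632) and its +y points at 101.1° in the world frame.

{"fn": "send_rows", "kwargs": {"gripper": [0,0,0,0,0], "translation": [[-35,-34,8],[-71,-68,16],[-106,-103,24],[-142,-137,32],[-178,-171,40]], "yaw": [0,0,0,0,0], "newtons": 40}}

```text
time: 1.7
ee_pos: [0.3036, 0.4101, 0.1913]
tool_rot: [0.0, 0.139, 0.99, 0.0]
wrist_force: [-0.1, 0.1, 1.2]
gripper_width: 0.143
grip_force: 0.0
```

{"fn": "send_rows", "kwargs": {"gripper": [0,0,0,0,0], "translation": [[-35,-34,8],[-71,-68,16],[-106,-103,24],[-142,-137,32],[-178,-171,40]], "yaw": [0,0,0,0,0]}}

```text
time: 2.2
ee_pos: [0.4274, 0.197, 0.1517]
tool_rot: [0.001, 0.139, 0.99, 0.0]
wrist_force: [1.3, 1.0, -0.0]
gripper_width: -0.0
grip_force: 0.0
```

{"fn": "send_rows", "kwargs": {"gripper": [0,0,0,0,0], "translation": [[-35,-34,8],[-71,-68,16],[-106,-103,24],[-142,-137,32],[-178,-171,40]], "yaw": [8,16,24,32,40]}}

```text
time: 2.7
ee_pos: [0.551, -0.0163, 0.1116]
tool_rot: [0.0, 0.472, 0.881, 0.0]
wrist_force: [0.7, 0.5, -0.4]
gripper_width: -0.002
grip_force: 0.0
```

{"fn": "send_rows", "kwargs": {"gripper": [0,0,0,0,0], "translation": [[0,0,0],[0,0,0],[0,0,0],[0,0,0],[0,0,0]], "yaw": [8,16,23,23,23]}}

```text
time: 3.2
ee_pos: [0.5502, -0.0142, 0.1117]
tool_rot: [0.0, 0.635, 0.772, 0.0]
wrist_force: [-0.2, -0.6, -0.1]
gripper_width: 0.004
grip_force: 0.0
```

```bash
cat >> h.py <<'E'
from scipy.spatial.transform import Rotation as Ro
C=np.array([.5754,-.0632,0]); BX=np.array([.9813,.1925,0]); BY=np.array([-.1925,.9813,0])
def go(bx,by,z):
    s=r.state(); w,x,y,zz=s["tool_rot"]; T=Ro.from_quat([x,y,zz,w]).as_matrix(); p=s["ee_pos"]
    d=C+bx*BX+by*BY+[0,0,z]-p
    print("t",round(s["time"],2),"bracket xy mm",np.round([(p-C)@BX*1000,(p-C)@BY*1000,p[2]*1000],1),"tool y ang",np.degrees(np.arctan2(T[1,1],T[0,1])).round(1),"move",np.round(T.T@d*1000,1),"F",np.round(s["wrist_force"],1),"w",round(s["gripper_width"],3))
E
python3 -c "
from h import *
go(0,.005,.06)"
```

```text
t 3.2 bracket xy mm [-15.3  52.9 111.7] tool y ang 11.1 move [-47.9  15.3  51.7] F [-0.2 -0.6 -0.1] w 0.004
```

{"fn": "send_rows", "kwargs": {"gripper": [0,0,0,0,0], "translation": [[-24,8,20],[-48,15,40],[-48,15,60],[-48,15,68],[-48,15,72]], "yaw": [0,0,0,0,0]}}

```text
time: 3.7
ee_pos: [0.5732, -0.0581, 0.0386]
tool_rot: [-0.001, 0.636, 0.772, -0.0]
wrist_force: [0.4, -0.3, 0.1]
gripper_width: -0.0
grip_force: 0.0
```

```bash
python3 -c "
from h import *
go(0,.005,.025)"
```

```text
t 3.7 bracket xy mm [-1.2  5.4 38.6] tool y ang 11.0 move [-0.4  1.2 13.6] F [ 0.4 -0.3  0.1] w -0.0
```

{"fn": "send_rows", "kwargs": {"gripper": [0,0,0,0,0], "translation": [[0,1,3],[0,1,5],[0,1,7],[0,1,9],[0,1,11]], "yaw": [0,0,0,0,0]}}

```text
time: 4.2
ee_pos: [0.5756, -0.058, 0.0294]
tool_rot: [0.001, 0.636, 0.771, 0.001]
wrist_force: [-2.1, 1.7, 3.8]
gripper_width: 0.002
grip_force: 1.9
```

{"fn": "send_rows", "kwargs": {"gripper": [0,0,0,0,0], "translation": [[0,0,1],[0,0,2],[0,0,2.5],[0,0,3],[0,0,3]], "yaw": [0,0,0,0,0]}}

```text
time: 4.7
ee_pos: [0.5755, -0.0584, 0.0258]
tool_rot: [0.0, 0.636, 0.771, 0.0]
wrist_force: [2.1, 2.4, 2.9]
gripper_width: 0.002
grip_force: 1.7
```

Force is still about 4 N, so the tab is not at its bottom yet; continuing gently.

{"fn": "send_rows", "kwargs": {"gripper": [0,0,0,0,0], "translation": [[0,0,0.5],[0,0,1],[0,0,1.5],[0,0,2],[0,0,2]], "yaw": [0,0,0,0,0]}}

```text
time: 5.2
ee_pos: [0.5755, -0.0584, 0.025]
tool_rot: [0.0, 0.636, 0.771, 0.0]
wrist_force: [-1.7, 3.7, 9.9]
gripper_width: -0.001
grip_force: 5.2
```

{"fn": "send_rows", "kwargs": {"gripper": [0,0,0], "translation": [[0,0,0.5],[0,0,1],[0,0,1]], "yaw": [0,0,0]}}

```text
time: 5.5
ee_pos: [0.5756, -0.0584, 0.0249]
tool_rot: [0.0, 0.636, 0.771, 0.0]
wrist_force: [-3.5, 3.7, 15.8]
gripper_width: 0.001
grip_force: 8.0
```

The tab has bottomed: the tip sits at 24.9 mm and the force is rising. Next I go up, over the cover and behind it.

{"fn": "send_rows", "kwargs": {"gripper": [0,0,0,0,0], "translation": [[0,0,-35],[0,0,-72],[-45,0,-72],[-90,0,-72],[-135,0,-72]], "yaw": [0,0,0,0,0]}}

```text
time: 6.0
ee_pos: [0.5997, -0.1924, 0.0939]
tool_rot: [-0.001, 0.636, 0.772, -0.001]
wrist_force: [0.2, 0.3, -0.5]
gripper_width: -0.001
grip_force: 0.0
```

{"fn": "send_rows", "kwargs": {"gripper": [15,15,15,15,15], "translation": [[-16,0,0],[-16,0,0],[-16,0,0],[-16,0,0],[-16,0,0]], "yaw": [0,0,0,0,0]}}

```text
time: 6.5
ee_pos: [0.6034, -0.2052, 0.0943]
tool_rot: [-0.0, 0.636, 0.772, -0.0]
wrist_force: [-0.1, 0.1, -0.7]
gripper_width: 0.177
grip_force: 0.0
```

```bash
python3 - <<'E'
from h import *
go(0,-.146,.049)
for n in("top","scene"):
  c=r.camera(n)
  vv,uu=np.mgrid[0:384,0:512]; d=c["z_map"]
  W=(np.stack([(uu-c["cx"])/c["fx"]*d,(vv-c["cy"])/c["fy"]*d,d],-1)-c["t"])@c["R"]
  b=np.stack([(W-C)@BX,(W-C)@BY,W[...,2]],-1)*1000
  f=c["frame"].astype(int); R,G,B=f[...,0],f[...,1],f[...,2]
  k=(R>170)&(G>60)&(G<130)&(B<90)&(abs(b[...,0])<25)&(abs(b[...,1])<30); print(n,k.sum(),"tab",np.median(b[k],0).round(1))
  cv2.imwrite("pics/%s2.png"%n,cv2.resize(c["frame"][90:260,120:390,::-1],(800,504)))
E
```

```text
t 6.5 bracket xy mm [ 1.000e-01 -1.447e+02  9.430e+01] tool y ang 11.1 move [-1.3 -0.1 45.3] F [-0.1  0.1 -0.7] w 0.177
top 149 tab [-0.4  3.3 26. ]
scene 162 tab [-1.   1.7 25.3]
```

View pics/scene2.png

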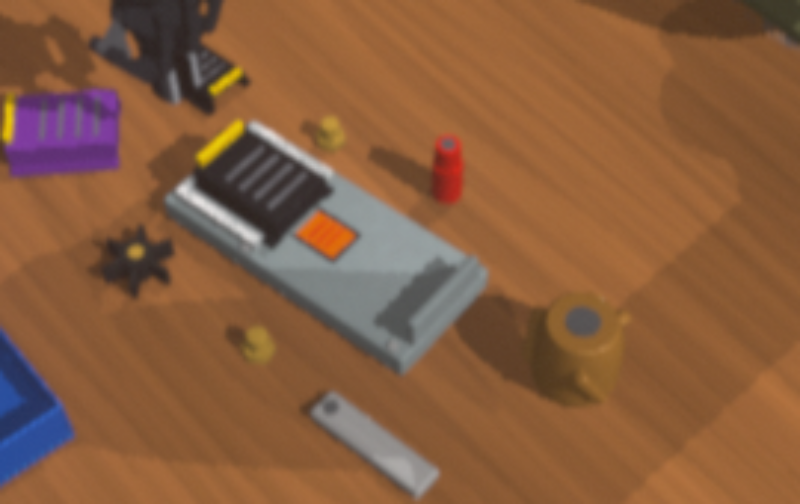

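The scene picture shows the tab flush at (327,235), with its top at 25 mm, and the fingers behind the cover. Descending.

{"fn": "send_rows", "kwargs": {"gripper": [15,15,15,15,15], "translation": [[0,0,23],[0,0,45],[6,0,45],[12,0,45],[15,0,45]], "yaw": [0,0,0,0,0]}}

```text
time: 7.1
ee_pos: [0.6016, -0.1912, 0.0511]
tool_rot: [0.001, 0.636, 0.772, 0.0]
wrist_force: [-0.5, -1.0, 0.2]
gripper_width: 0.175
grip_force: 0.0
```

{"fn": "send_rows", "kwargs": {"gripper": [15,15,15,15,15], "translation": [[3,0,0],[6,0,0],[9,0,0],[12,0,0],[15,0,0]], "yaw": [0,0,0,0,0]}}

```text
time: 7.6
ee_pos: [0.5985, -0.1774, 0.0503]
tool_rot: [0.001, 0.636, 0.771, 0.0]
wrist_force: [-0.1, -1.1, 1.5]
gripper_width: 0.176
grip_force: 0.8
```

```bash
python3 - <<'E'
from h import *
go(0,-.01,.049)
c=r.camera("scene")
cv2.imwrite("pics/s3.png",cv2.resize(c["frame"][90:220,120:320,::-1],(800,520)))
E
```

```text
t 7.6 bracket xy mm [   0.7 -116.6   50.3] tool y ang 11.0 move [106.6  -0.9   1.2] F [-0.1 -1.1  1.5] w 0.176
```

View pics/s3.png

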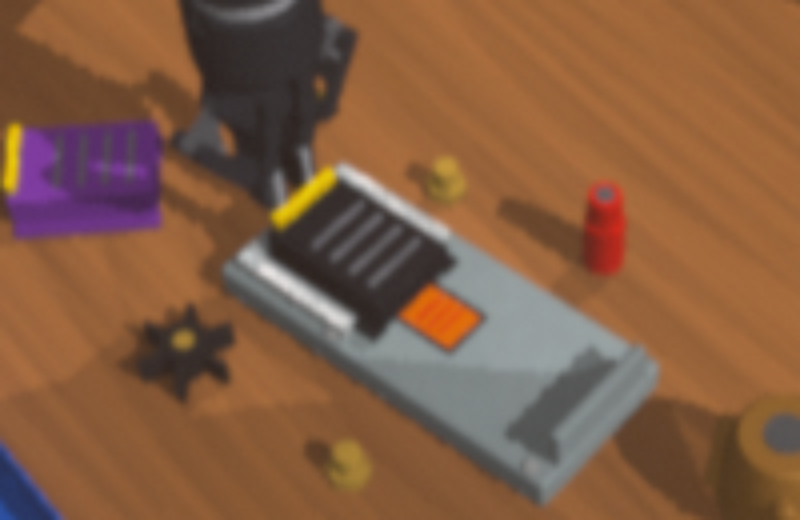

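Both fingers bear on the ridge with about 1 N and the cover has started over the tab. Pushing steadily.

{"fn": "send_rows", "kwargs": {"gripper": [15,15,15,15,15], "translation": [[4,0,0],[9,0,0],[14,0,0],[19,0,0],[24,0,0]], "yaw": [0,0,0,0,0]}}

```text
time: 8.15
ee_pos: [0.5933, -0.153, 0.0496]
tool_rot: [-0.0, 0.636, 0.771, -0.0]
wrist_force: [0.2, -0.6, 1.0]
gripper_width: 0.174
grip_force: 0.8
```

{"fn": "send_rows", "kwargs": {"gripper": [15,15,15,15,15], "translation": [[5,0,0],[10,0,0],[15,0,0],[20,0,0],[25,0,0]], "yaw": [0,0,0,0,0]}}

```text
time: 8.65
ee_pos: [0.5886, -0.1286, 0.0496]
tool_rot: [-0.0, 0.636, 0.771, 0.0]
wrist_force: [-0.1, -0.9, 1.2]
gripper_width: 0.175
grip_force: 0.7
```

```bash
python3 - <<'E'
from h import *
go(0,-.013,.049)
c=r.camera("scene")
cv2.imwrite("pics/s4.png",cv2.resize(c["frame"][90:220,120:320,::-1],(800,520)))
E
```

```text
t 8.65 bracket xy mm [  0.4 -66.7  49.6] tool y ang 11.0 move [53.7 -0.5  0.6] F [-0.1 -0.9  1.2] w 0.175
```

View pics/s4.png

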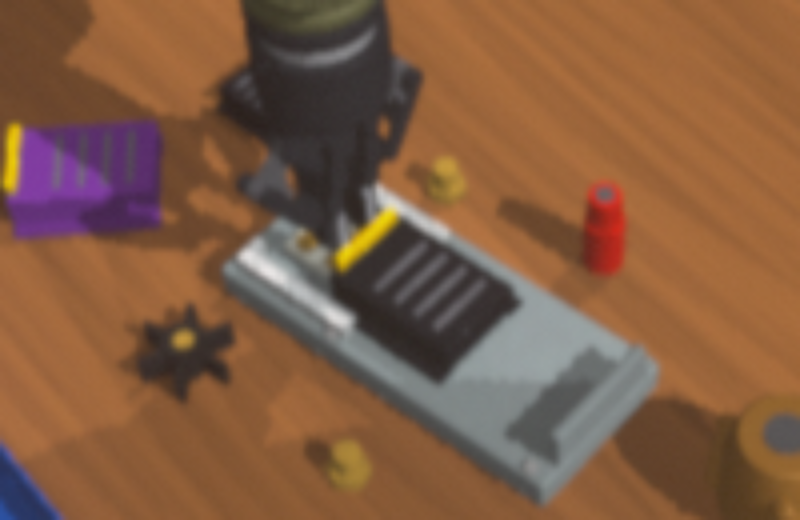

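The cover is sliding flat and straight over the tab, with its ridge at (365,240) and the terminals starting to show. I continue about 54 mm and slow down at the end.

{"fn": "send_rows", "kwargs": {"gripper": [15,15,15,15,15], "translation": [[4,0,0],[9,0,0],[14,0,0],[19,0,0],[24,0,0]], "yaw": [0,0,0,0,0]}}

```text
time: 9.2
ee_pos: [0.5839, -0.1049, 0.0494]
tool_rot: [-0.0, 0.636, 0.771, -0.0]
wrist_force: [0.3, -1.5, 0.2]
gripper_width: 0.174
grip_force: 0.3
```

{"fn": "send_rows", "kwargs": {"gripper": [15,15,15,15,15], "translation": [[5,0,0],[10,0,0],[14,0,0],[18,0,0],[21,0,0]], "yaw": [0,0,0,0,0]}}

```text
time: 9.7
ee_pos: [0.58, -0.0844, 0.0496]
tool_rot: [-0.0, 0.636, 0.772, -0.0]
wrist_force: [-0.0, -0.9, -0.5]
gripper_width: 0.176
grip_force: 0.3
```

{"fn": "send_rows", "kwargs": {"gripper": [15,15,15,15,15], "translation": [[3,0,0],[5,0,0],[7,0,0],[8,0,0],[8,0,0]], "yaw": [0,0,0,0,0]}}

```text
time: 10.2
ee_pos: [0.5786, -0.0768, 0.0496]
tool_rot: [-0.0, 0.636, 0.771, 0.0]
wrist_force: [0.7, -0.8, 0.4]
gripper_width: 0.174
grip_force: 0.0
```

{"fn": "send_rows", "kwargs": {"gripper": [15,15,15,15,15], "translation": [[-5,0,0],[-15,0,0],[-30,0,-20],[-40,0,-60],[-70,0,-100]], "yaw": [0,0,0,0,0]}}

```text
time: 10.7
ee_pos: [0.591, -0.1454, 0.1495]
tool_rot: [-0.002, 0.636, 0.772, -0.0]
wrist_force: [0.4, -0.9, -0.0]
gripper_width: 0.175
grip_force: 0.0
```

{"fn": "send_rows", "kwargs": {"gripper": [15,15,15,15,15], "translation": [[-40,0,-30],[-80,0,-60],[-110,0,-60],[-110,0,-60],[-110,0,-60]], "yaw": [0,0,0,0,0]}}

```text
time: 11.2
ee_pos: [0.6124, -0.2547, 0.209]
tool_rot: [-0.001, 0.637, 0.771, 0.0]
wrist_force: [-0.4, 0.1, -1.2]
gripper_width: 0.178
grip_force: 0.0
```

```bash
python3 - <<'E'
from h import *
go(0,-.013,.049)
for n in("top","scene"):
  c=r.camera(n)
  vv,uu=np.mgrid[0:384,0:512]; d=c["z_map"]
  W=(np.stack([(uu-c["cx"])/c["fx"]*d,(vv-c["cy"])/c["fy"]*d,d],-1)-c["t"])@c["R"]
  b=np.stack([(W-C)@BX,(W-C)@BY,W[...,2]],-1)*1000
  on=(abs(b[...,0])<50)&(abs(b[...,1]-20)<95)
  f=c["frame"].astype(int); R,G,B=f[...,0],f[...,1],f[...,2]
  k=on&(R>160)&(G>130)&(B<100)&(b[...,2]>50)&(b[...,2]<70); print(n,k.sum(),"ridge",np.median(b[k],0).round(1))
  k=on&(b[...,2]>45)&(b[...,2]<56); print("top",np.percentile(b[k],[2,50,98],axis=0).round(1).tolist(),cv2.minAreaRect(b[k][:,:2].astype(np.float32)))
cv2.imwrite("pics/s5.png",cv2.resize(c["frame"][90:220,120:320,::-1],(800,520)))
E
```

```text
t 11.2 bracket xy mm [  -0.5 -195.   209. ] tool y ang 10.9 move [ 1.819e+02 -1.000e-01  1.602e+02] F [-0.4  0.1 -1.2] w 0.178
top 46 ridge [-0.3  1.3 60.6]
top [[-28.7, 4.3, 46.6], [0.2, 45.5, 51.1], [29.4, 86.8, 55.4]] ((0.7534217834472656, 43.77216720581055), (60.25651931762695, 89.12609100341797), 0.04698978364467621)
scene 69 ridge [ 1.9  2.5 59.7]
top [[-28.4, 3.1, 46.3], [2.0, 45.7, 50.4], [29.7, 87.3, 53.9]] ((0.0518035888671875, 43.540550231933594), (90.82449340820312, 61.57743835449219), 89.48125457763672)
```

View pics/s5.png

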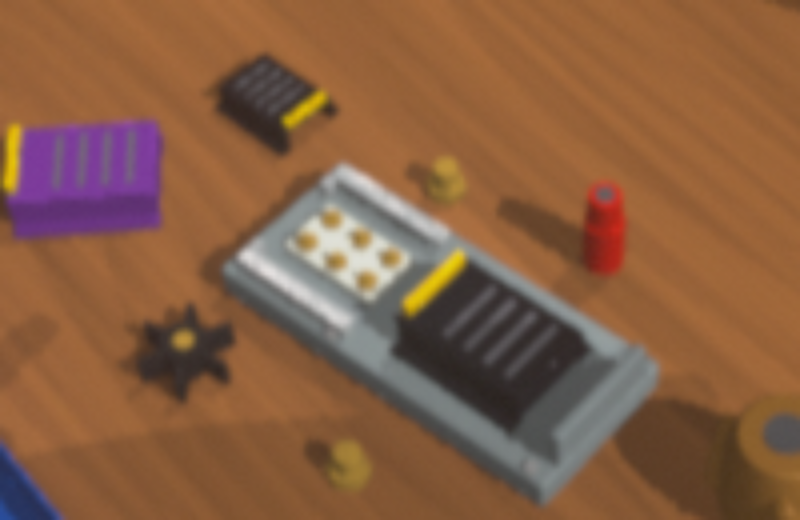

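The cover lies flat and square on the plate. Its rear face is at bracket y of about -1, so it is clear of the rails and short of the end flange. The six terminals at (348,252) are in view, the other parts are where they were, and the arm is clear.

```bash
python3 -c "
from rig import r
print(r.close_job())"
```

```text
the job is handed in; nothing more can be done
None
```

The job is done and handed in at about 11 s: the tab is fully pressed, and the cover lies flat and clear of the rails, about 29 mm short of the end flange, with the brass terminals in view.

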